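Fit the shorting key and hold the tester pen on the test point

TASK

Take the shorting key with the flat rectangular grip out of its rack, slide its blade fully home into the slot on top of the test fixture and let go of it. Then take the tester pen out of its stand and press its tip gently, square to the sloping face, on the sprung test point inside the raised square frame, so that the point is down about half of its 10 mm travel; finish while still holding the pen there. Leave the other test point, the other key and the rest of the bench alone.

Things in the scene. Friction and masses are not known exactly. Their poses are not given: they have to be found in the camera images.
- key_grip (a point): Shorting key to fit: centre of its grip, z up. Black slab grip 40 mm (its x) x 14 mm (its y), from 24 mm below to 20 mm above this point. Below it a flange 50 x 24 x 6 mm (underside 30 mm below this point), then a steel blade 40 mm wide (x), 4 mm thick (y), its end 64 mm below this point. About 70 g. Starts upright in one of the two rack slots; either way round is right in the fixture.
- spare_grip (a point): The other key, in the other rack slot, 76 mm from the first along the line of the slots: same blade and flange, but a round knob grip 18 mm across and 40 mm high. Point 16 mm below the knob's top. Leave it alone.
- rack_top (a point): Key rack, fixed: centre of the top of a grey block 160 (x) x 60 (y) x 45 mm high with two slots along its x, centres 38 mm either side of this point. Rack and pen stand may stand left or right.
- slot (a point): Mouth centre of the fixture's slot, on its flat top, 60 mm above the bench. z up, y along the slot: 43 mm long (y), 7 mm wide (x), 45 mm deep, mouth bevelled 3 mm. Key home: flange on the flat top, grip centre 30 mm above this point, key's x along the slot. Fixture fixed, 160 mm wide; 35 mm from the slot towards -x its face begins to slope down at 25 degrees, to the front edge 125 mm from the slot.
- point_top (a point): Centre of the upper end of the sprung test point to be pressed: a brass plunger 16 mm across, standing 12 mm out of the sloping face, inside a raised square steel frame (36 mm outside, 26 mm inside, 4 mm high). z is square to the sloping face, outwards (25 degrees from vertical). It moves with the plunger.
- point (a joint): How far that test point is pressed in, m: 0 free, 0.010 fully down. The spring needs about 1 N to start and 6 N at full travel (500 N/m); about half way is 3.5 N.
- point_b_top (a point): The other test point: a like plunger 80 mm along the face towards the fixture's -y, without a frame. Leave it alone.
- point_b (a joint): How far the other test point is pressed in, m: 0 free. To stay free.
- pen_grip (a point): Tester pen: this point is on its axis, at the place to grip, z along the pen away from the tip. Round black barrel 16 mm across, from 58 mm below this point to its top end 28 mm above; below the barrel a collar 24 mm across and 8 mm thick, then a steel probe 7 mm across and 46 mm long. Tip 112 mm below this point. About 60 g. It starts upright, collar resting on its stand's top.
- pen_tip (a point): The pen's tip (end of the steel probe, 4 mm across), same axes as the pen.
- stand_top (a point): Pen stand, fixed: centre of the top of a grey block 70 x 70 x 60 mm high, with a hole 11 mm across in which the pen's probe stands 46 mm deep.
- tape_mid (a point): Bystander: roll of tape, black ring 70 mm across, 22 mm high, centre.
- driver_grip (a point): Bystander: screwdriver 190 mm long lying on the bench, at its handle.
- flux_mid (a point): Bystander: small bottle 44 mm across, 110 mm high, centre.
- shell_mid (a point): Bystander: stepped aluminium connector shell 32 mm across, 42 mm high, centre.
- jar_mid (a point): Bystander: low jar 48 mm across, 50 mm high, centre.
- mug_mid (a point): Bystander: white mug 80 mm across, 90 mm high, centre.
Not all that is in view belongs to the job. Leave any white look-alike of the part that bears pen_grip alone.

How it is judged:
On the way, in this order (a step that is already met when the one before it is completed fails the run):
1. the key with the flat rectangular grip stands fully home in the fixture's slot, let go (x of key_grip in the frame of slot between -0.005 and 0.005 m and y of key_grip in the frame of slot between -0.006 and 0.006 m and z of key_grip in the frame of slot below 0.0335 m and angle between key_grip's own z axis and vertical below 0.08 rad and contact force between the fingers and key below 0.05 N), for 0.2 s.
2. the pen is lifted clear of its stand (z of pen_tip in the frame of stand_top above 0.01 m and contact force between the fingers and pen above 1 N), for 0.1 s.
At the end, for the whole second after the job is handed in: The key stands in the slot within 3.5 mm of flange-down, untouched; the gripper holds the pen, its tip presses the framed test point with 0.8 to 10 N and holds it 2 to 9 mm down, and the pen is within 0.15 rad of square to the sloping face (all of step 1 and value of joint point between 0.002 and 0.009 m and contact force between pen and fixture between 0.8 and 10 N and distance between pen_tip and point_top below 0.009 m and angle between the z axis of pen_tip and the z axis of point_top, either way round below 0.15 rad and contact force between the fingers and pen above 1 N and contact force between each of the arm, pen and key below 0.05 N and contact force between pen and stand below 0.05 N); the arm keeps its last pose, push and grip.
It fails at once if the other test point is pressed down (value of joint point_b above 0.003 m).
It fails at once if the pen is pushed hard (over 20 N) on the fixture (contact force between pen and fixture above 20 N).
It fails at once if the other key is pulled out or shifted (distance of spare_grip from where it was at the start of the episode above 0.02 m).
It fails at once if a thing standing on the bench is knocked away (distance of any of tape_mid, driver_grip, flux_mid, shell_mid, jar_mid, mug_mid from where it was at the start of the episode above 0.04 m).
It also fails if it takes over 56 s, if anything falls off the work surface, if the arm or the gripper's body presses on something with over 40 N, if the wrist force passes 120 N, or if a joint passes its speed limit or range.

ROBOT

A 6-joint arm with a two-finger parallel gripper is mounted at the origin on the work surface. World frame = base frame: x ahead of the robot, y to its left, z up, the work surface at z = 0. Lengths are in m, angles in rad, forces in N, time in s.
With the tool pointing down it reaches from about 0.275 to 0.75 m from the base axis. Payload 10.2 kg.
Tool frame: the origin (TCP) lies on the centre line of the jaws, within the pads' length; the fingertips stand ctrl.finger_overhang ahead of it and the grasp point (between the pads) lies 6 mm ahead of it (ctrl.finger_overhang is the distance from the TCP to the fingertips, in m); z points along the fingers, x is the direction in which the jaws open and shut, and the axes are right-handed (so a half turn about z gives the same grasp; the last joint's range is limited). The gripper opens to 85 mm and grips with 20 to 120 N. Pads are 22 mm wide; open, the fingers measure 114 mm over their backs; the gripper's body (76 mm by 85 mm) begins 54 mm behind the grasp point. The pads swing forward as they close: fully open they stand 13 mm farther back than shut.
Start: joints at [-1.452, 0.313, 1.498, -0, 1.331, -0.223], TCP at [0.176, -0.495, 0.256] pointing down, gripper open.
Joint ranges: [-2.94, 2.94], [-0.97, 2.17], [0.19, 2.56], [-1.23, 4.37], [0.02, 3.11], [-2.88, 2.88]. Speed limits (rad/s): [2.39, 2.39, 3.01, 3.14, 3.14, 3.14].

INTERFACE

Orientations are given as a rotation vector (axis times angle).
In Python, from plant import ctrl gives the robot as it stands.
- The arm moves only by the shell command python3 -m pendant 'ROWS' [FORCE]. ROWS is JSON, a list of rows, each a list of 5 numbers: the shift along the tool's x, y, z in cm, then the turn about the tool's z in rad, then the finger opening in cm, from 0 to 8.54. A call has 1 to 5 rows; each row is the pose to reach, as a shift and turn from the pose measured when the call began, along the tool's axes at that moment; what a row does not reach only later rows make up. A row lasts 1/8 s, in which the tool goes at most 62.5 mm and 10.7 degrees, less where a joint would pass 70% of its speed; a pose out of reach is approached as far as the arm can. A call with a gripper value outside its range is refused whole. The fingers move at their own pace and stop on an object; FORCE is the grip in N (left out, the last holds). Time passes only in rows, so rows that repeat a pose let the fingers close. It gives the time, the measured TCP pose, the force and the opening at its end, in the units of the state.
- ctrl.observe(): the state, without advancing time (a new reading comes with each control period).
- ctrl.camera(name): name is "scene" or "top" or "wrist"; returns (picture, depth): 420x560x3 uint8, red, green, blue; 420x560 float32, m along the optical axis (not along the pixel's ray), 0 where there is no reading.
- ctrl.camera_params(name): a dict with "K" (3x3 intrinsics, pixels), "R" (3x3) and "t" (3): a world point X has camera coordinates R X + t. Camera axes: x right, y down, z forward; pixel columns grow to the right and rows downward; lengths in m; the calibration is good to about 2 mm. A picture is of the moment at which its call begins: read the wrist's pose just before it. camera_params takes no time and is no camera call; for the wrist camera it gives the pose at the moment of the call.
- ctrl.finish_job(): hands the job in, once; it reports no verdict.
The state is a dict: "time": time; "joint_pos": joint angles; "joint_velocities": joint speeds; "joint_efforts": joint torques, N m; "tcp_pos": TCP position; "tool_rot": TCP orientation; "force": force on the tool from outside, world axes, zero at the start; "wrist_torque": the same for the moment, N m; "opening": opening from 0.0 (shut) to 1.0 (fully open).
Only numpy, scipy, OpenCV 4.12 (cv2) and the standard library are available. Lean on these libraries where they do the work, as an engineer would, in place of code of your own. Each camera call takes 0.05 s, during which the arm holds its last target. There are 200 camera calls.

## Working session

There is one attempt and no reset: what is moved stays moved. The work goes in short steps, Python scripts to look and compute and a shell command to move; the robot and the scene stay as the last step left them, time stands still between calls to the robot, and variables do not carry over. Pictures are saved under pics/ and viewed, about 8 in all and at most 12, crops included, and the job is handed in when it is done.

```bash
ls; mkdir -p pics; cat > h.py <<'E'
import numpy as np, cv2
from plant import ctrl
from scipy.spatial.transform import Rotation as Rn
def snap(n,f):
    p=ctrl.camera_params(n); im,d=ctrl.camera(n)
    np.savez('pics/'+f+'.npz',im=im,d=d,K=p['K'],R=p['R'],t=p['t']); cv2.imwrite('pics/'+f+'.png',im[:,:,::-1]); return im,d,p
def ld(f): z=np.load('pics/'+f+'.npz'); return z['im'],z['d'],z
def cloud(d,p):
    v,u=np.mgrid[:d.shape[0],:d.shape[1]]; K=np.array(p['K'])
    c=np.stack([(u-K[0,2])/K[0,0]*d,(v-K[1,2])/K[1,1]*d,d],-1)
    return (c-np.array(p['t']))@np.array(p['R'])
def ray(p,u,v,z):
    R=np.array(p['R']);o=-R.T@np.array(p['t']);w=R.T@np.linalg.inv(np.array(p['K']))@[u,v,1]
    return o+w*(z-o[2])/w[2]
def proj(p,X):
    c=np.array(p['K'])@(np.array(p['R'])@np.array(X)+np.array(p['t'])); return c[:2]/c[2]
E
python3 - <<'E'
from h import *
s=ctrl.observe();print(s,ctrl.finger_overhang)
for n in('scene','top','wrist'):
    snap(n,n+'0')
a=[cv2.imread(f'pics/{n}0.png') for n in('scene','top')]
cv2.imwrite('pics/two.png',cv2.resize(np.vstack(a),(800,1200))[:, :])
E
```

```text
pics
{'time': 0.0, 'joint_pos': array([-1.45240144e+00,  3.13449230e-01,  1.49844314e+00, -4.45704131e-05,
        1.33100762e+00, -2.23394577e-01]), 'joint_velocities': array([0.00046196, 0.00079584, 0.00086011, 0.00021915, 0.00099316,
       0.00203299]), 'joint_efforts': array([ 5.64650713e-05, -4.12265539e+01, -2.59741294e+01, -1.96023780e-04,
        4.14313894e-03, -1.85411733e-05]), 'tcp_pos': array([ 0.17591967, -0.4944029 ,  0.25573317]), 'tool_rot': array([-2.56610831e+00,  1.81073694e+00,  1.42399835e-03]), 'force': array([0.70896493, 0.09440784, 0.11156724]), 'wrist_torque': array([ 0.04304987, -0.03555124,  0.00981064]), 'opening': 1.000798257426342} 0.025
```

View pics/scene0.png

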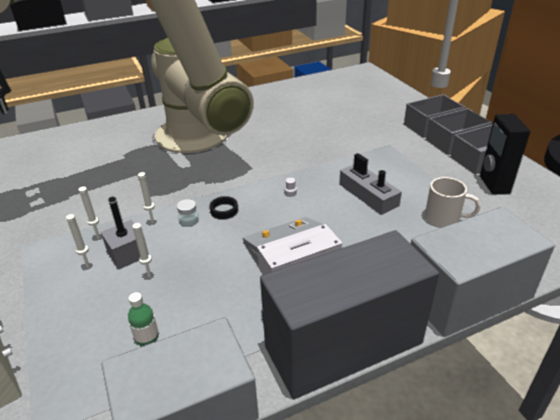

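View pics/top0.png

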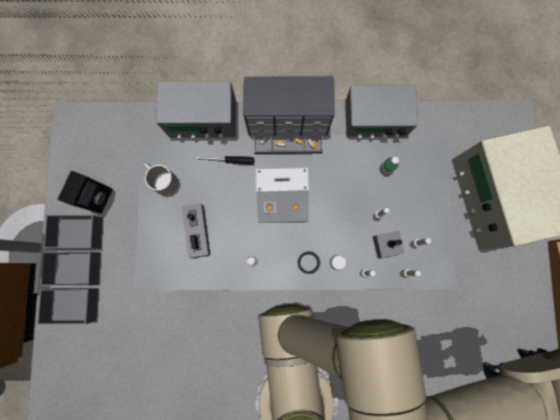

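The scene view shows two keys in the rack: flat-looking at (360,163), slim at (381,180). In the top view they are at (195,242) and (192,215). The pen is in its stand at top-view (392,243), ringed by four white look-alikes. The fixture is at (282,195), with the framed point at about (270,208). Next I enlarge the rack, fixture and stand, and measure.

```bash
python3 - <<'E'
from h import *
im,d,p=ld('top0');C=cloud(d,p)
def crop(u0,u1,v0,v1,w,h): return cv2.resize(im[v0:v1,u0:u1,::-1],(w,h),interpolation=cv2.INTER_CUBIC)
s,_,_=ld('scene0')
A=np.hstack([crop(175,215,195,265,228,400),crop(250,315,160,230,371,400)])
B=np.hstack([crop(355,435,200,285,190,200),cv2.resize(s[145:215,330:410,::-1],(229,200)),cv2.resize(s[160:270,60:165,::-1],(180,200))])
cv2.imwrite('pics/c1.png',np.vstack([A,B]))
for n in ('top0','scene0'):
    im,d,p=ld(n);C=cloud(d,p);P=C[(d>0)];
    # bench z, and sampled heights
    m=(d>0)&(C[...,2]>.03)&(C[...,2]<.25)&(C[...,0]>.2)&(C[...,0]<.75)&(abs(C[...,1])<.5)
    k,l,st,ce=cv2.connectedComponentsWithStats(m.astype(np.uint8))
    for i in range(1,k):
        if st[i,4]>8:
            Q=C[l==i]; print(n,st[i],Q.min(0).round(3),Q.max(0).round(3),np.median(Q,0).round(3))
E
```

```text
top0 [381 157  18  17 223] [ 0.69  -0.317  0.031] [ 0.734 -0.274  0.116] [ 0.706 -0.289  0.076]
top0 [145 163  32  31 481] [0.628 0.37  0.03 ] [0.719 0.459 0.097] [0.671 0.417 0.072]
top0 [ 256  168   53   47 2267] [ 0.563 -0.041  0.03 ] [0.703 0.119 0.069] [0.633 0.039 0.058]
top0 [ 182  203   27   55 1078] [0.431 0.264 0.031] [0.597 0.348 0.103] [0.511 0.302 0.047]
top0 [375 208  15  11  86] [ 0.547 -0.265  0.05 ] [ 0.568 -0.245  0.145] [ 0.556 -0.252  0.104]
top0 [375 230  30  28 601] [ 0.428 -0.326  0.031] [ 0.508 -0.245  0.161] [ 0.465 -0.279  0.062]
top0 [414 238  17   9 102] [ 0.46  -0.377  0.05 ] [ 0.481 -0.359  0.145] [ 0.47  -0.365  0.102]
top0 [248 257   8   8  50] [0.409 0.123 0.032] [0.43  0.144 0.049] [0.418 0.134 0.042]
top0 [331 256  15  14 168] [ 0.393 -0.15   0.031] [ 0.432 -0.109  0.056] [ 0.414 -0.13   0.051]
top0 [362 269  14   8  81] [ 0.372 -0.217  0.048] [ 0.393 -0.199  0.145] [ 0.382 -0.205  0.099]
top0 [404 269  17   8  99] [ 0.371 -0.343  0.05 ] [ 0.392 -0.324  0.145] [ 0.382 -0.33   0.098]
top0 [259 304  55  46 544] [ 0.2   -0.038  0.175] [0.305 0.1   0.25
[... 386 characters left out ...]
[0.682 0.409 0.067]
scene0 [286 178   9   9  68] [0.409 0.122 0.03 ] [0.432 0.145 0.045] [0.425 0.132 0.04 ]
scene0 [ 79 187  20  42 338] [ 0.371 -0.347  0.031] [ 0.395 -0.325  0.142] [ 0.387 -0.336  0.091]
scene0 [ 101  197   51   71 1555] [ 0.428 -0.327  0.03 ] [ 0.572 -0.245  0.155] [ 0.492 -0.282  0.06 ]
scene0 [177 199  19  18 262] [ 0.393 -0.152  0.03 ] [ 0.438 -0.11   0.053] [ 0.423 -0.132  0.048]
scene0 [ 66 214  23  44 386] [ 0.463 -0.382  0.031] [ 0.486 -0.359  0.141] [ 0.477 -0.37   0.091]
scene0 [ 247  220   95   53 2923] [ 0.57  -0.043  0.03 ] [0.705 0.12  0.064] [0.66  0.032 0.058]
scene0 [128 293  29  45 900] [ 0.7   -0.319  0.03 ] [ 0.737 -0.275  0.112] [ 0.726 -0.297  0.07 ]
```

View pics/c1.png

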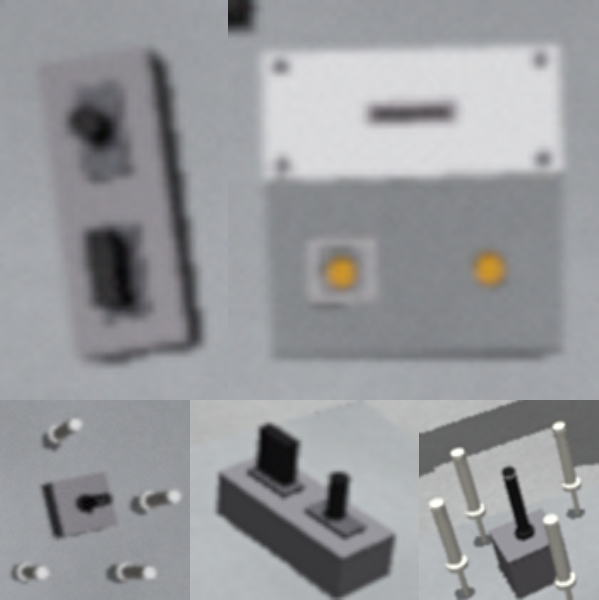

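Candidates: flat slab key at top-view (195,242) / scene (360,163); round knob at (192,215) / (381,180). The slab at (195,242) fits the description, and the crop confirms it. The black pen in the stand at (392,243) is the right one; the four white pens around it are decoys. The framed point is the left brass dot (270,208).

```bash
python3 - <<'E'
from h import *
for n in ('top0','scene0'):
    im,d,p=ld(n);C=cloud(d,p);z=C[...,2]
    def box(x0,x1,y0,y1,z0,z1): return (d>0)&(C[...,0]>x0)&(C[...,0]<x1)&(C[...,1]>y0)&(C[...,1]<y1)&(z>z0)&(z<z1)
    def rep(nm,m):
        Q=C[m]; 
        if len(Q)<3: print(n,nm,len(Q));return
        r=cv2.minAreaRect((Q[:,:2]*1000).astype(np.float32)); print(n,nm,len(Q),'med',np.median(Q,0).round(4),'rect',np.round(r[0],1),np.round(r[1],1),round(r[2],1),'ztop',np.percentile(z[m],95).round(4))
    rep('rack',box(.42,.61,.25,.36,.040,.049))
    rep('flat',box(.42,.51,.25,.36,.085,.12))
    rep('knob',box(.51,.6,.25,.36,.085,.12))
    rep('stand',box(.42,.515,-.33,-.24,.052,.066))
    rep('pentop',box(.42,.515,-.33,-.24,.14,.175))
    rep('penmid',box(.42,.515,-.33,-.24,.085,.14))
    rep('fixtop',box(.64,.72,-.06,.13,.054,.066))
    f=im.astype(int); brass=(f[...,0]-f[...,2]>90)&box(.55,.65,-.06,.13,.0,.1)
    k,l,st,ce=cv2.connectedComponentsWithStats(brass.astype(np.uint8))
    for i in range(1,k): print(n,'brass',st[i],ce[i].round(1),np.median(C[l==i],0).round(4))
    dark=(f.sum(-1)<330)&box(.63,.72,-.03,.1,.0,.07); k,l,st,ce=cv2.connectedComponentsWithStats(dark.astype(np.uint8))
    for i in range(1,k):
        if st[i,4]>9: print(n,'dark',st[i],ce[i].round(1),ray(p,*ce[i],.06).round(4))
s=ctrl.observe();R=Rn.from_rotvec(s['tool_rot']).as_matrix();print(R.round(3))
p=ld('wrist0')[2];print('cam in tool',(R.T@(-p['R'].T@p['t']-s['tcp_pos'])).round(4),(p['R']@R).round(3),p['K'])
E
```

```text
top0 rack 659 med [0.5125 0.3029 0.0461] rect [513.2 307.3] [160.3  61.4] 9.5 ztop 0.0486
top0 flat 77 med [0.4761 0.2998 0.096 ] rect [475.3 300.1] [39.1 15. ] 6.9 ztop 0.1001
top0 knob 31 med [0.55   0.3123 0.0922] rect [550.9 313. ] [16.3 15.8] 63.0 ztop 0.097
top0 stand 457 med [ 0.4635 -0.2793  0.0614] rect [ 467.6 -284.8] [69.9 71.1] 11.5 ztop 0.0646
top0 pentop 35 med [ 0.4669 -0.2835  0.1546] rect [ 468.2 -285.1] [14.4 14.2] 4.6 ztop 0.1585
top0 penmid 29 med [ 0.4663 -0.279   0.1122] rect [ 466.5 -280.4] [14.9  5.7] 11.9 ztop 0.1351
top0 fixtop 954 med [0.6711 0.0362 0.0614] rect [670.9  39.3] [ 62.3 159.8] 1.0 ztop 0.0648
top0 brass [294 205   4   4  15] [295.4 206.6] [ 5.823e-01 -4.000e-04  4.940e-02]
top0 brass [268 206   4   4  14] [269.5 207.3] [0.5821 0.0781 0.05  ]
top0 dark [276 179  12   2  19] [280.6 179.4] [0.6665 0.0436 0.06  ]
scene0 rack 678 med [0.527  0.2959 0.0446] rect [513.8 307.3] [163.7  64.9] 8.8 ztop 0.0477
scene0 flat 94 med [0.48   0.2978 0.0935] rect [476.4 300.5] [41.8 16.4] 11.3 ztop 0.096
scene0 knob 36 med [0.5536 0.3115 0.0899] rect [551.  312.
[... 329 characters left out ...]
 fixtop 1704 med [0.6747 0.0348 0.0594] rect [672.8  39.5] [ 65.3 161.7] 0.1 ztop 0.0616
scene0 brass [295 220   7   5  26] [298.5 221.9] [0.5873 0.0762 0.0476]
scene0 brass [262 231   7   6  33] [265.5 233.2] [ 0.5893 -0.0048  0.0472]
scene0 dark [314 250  15   7  32] [321.5 252.8] [0.709  0.0675 0.06  ]
scene0 dark [276 259  33  11  70] [289.  264.2] [ 0.7101 -0.0052  0.06  ]
[[ 0.335 -0.942 -0.   ]
 [-0.942 -0.335  0.001]
 [-0.001 -0.    -1.   ]]
cam in tool [-1.000e-04 -7.450e-02 -1.172e-01] [[ 1.     0.    -0.   ]
 [-0.     0.957 -0.291]
 [-0.     0.291  0.957]] [[308.05786092   0.         281.27446716]
 [  0.         308.05786092 211.15660373]
 [  0.           0.           1.        ]]
```

```bash
cat >> h.py <<'E'
def rel(x,y,z,yaw=None):
    "rows' shift (cm) and turn to bring TCP to world x,y,z, jaw axis at yaw deg"
    s=ctrl.observe();R=Rn.from_rotvec(s['tool_rot']).as_matrix()
    sh=R.T@(np.array([x,y,z])-s['tcp_pos'])*100
    a=np.degrees(np.arctan2(R[1,0],R[0,0])); t=0 if yaw is None else -((yaw-a+180)%360-180)
    print('t',round(s['time'],2),'tcp',s['tcp_pos'].round(4),'yaw',a.round(2),'tilt',np.degrees(np.arccos(-R[2,2])).round(2),'F',s['force'].round(2),'open',round(s['opening'],3),'-> shift',sh.round(2),'turn',round(np.radians(t),3))
E
python3 -c "
from h import *
rel(.476,.30,.20,-80.7)"
```

```text
t 0.15 tcp [ 0.1759 -0.4945  0.2559] yaw -70.42 tilt 0.05 F [ 0.04 -0.22  0.3 ] open 1.0 -> shift [-64.79 -54.9    5.66] turn 0.179
```

```bash
python3 -m pendant '[[-64.8,-54.9,4,0.18,4],[-64.8,-54.9,4,0.18,4],[-64.8,-54.9,4,0.18,4],[-64.8,-54.9,4,0.18,4],[-64.8,-54.9,4,0.18,4]]' 40
python3 -c "
from h import *
rel(.476,.30,.20,-80.7)"
```

```text
time: 0.78
tcp_pos: [0.2864, -0.2007, 0.2416]
tool_rot: [-2.392, 2.035, 0.001]
force: [0.8, -0.5, 0.9]
opening: 0.469
t 0.78 tcp [ 0.2864 -0.2007  0.2416] yaw -80.78 tilt 0.05 F [ 0.82 -0.5   0.9 ] open 0.469 -> shift [-46.38 -26.74   4.2 ] turn -0.001
```

```bash
python3 -m pendant '[[-46.4,-26.7,4.2,0,4],[-46.4,-26.7,4.2,0,4],[-46.4,-26.7,4.2,0,4],[-46.4,-26.7,4.2,0,4],[-46.4,-26.7,4.2,0,4]]'
python3 -c "
from h import *
rel(.476,.30,.20,-80.7)"
```

```text
time: 1.4
tcp_pos: [0.3964, 0.0912, 0.2175]
tool_rot: [-2.392, 2.035, -0.0]
force: [0.9, -0.6, 0.2]
opening: 0.469
t 1.4 tcp [0.3964 0.0912 0.2175] yaw -80.76 tilt 0.06 F [ 0.94 -0.61  0.19] open 0.469 -> shift [-19.33 -11.21   1.77] turn -0.001
```

```bash
python3 -m pendant '[[-19.3,-11.2,1.8,0,4],[-19.3,-11.2,1.8,0,4],[-19.3,-11.2,1.8,0,4],[-19.3,-11.2,1.8,0,4],[-19.3,-11.2,1.8,0,4]]'
python3 - <<'E'
from h import *
rel(.476,.30,.084,-80.7)
im,d,p=snap('wrist','w1');C=cloud(d,p);z=C[...,2]
for nm,a,b in(('top',.088,.105),('mid',.06,.105),('flange',.0475,.055),('rack',.04,.0475)):
    m=(d>0)&(z>a)&(z<b)&(C[...,0]>.42)&(C[...,0]<.61)&(C[...,1]>.25)&(C[...,1]<.36)
    if nm!='rack': m&=(C[...,0]<.515)
    Q=C[m]; r=cv2.minAreaRect((Q[:,:2]*1000).astype(np.float32)) if len(Q)>3 else None
    print(nm,len(Q),np.median(Q,0).round(4),r)
E
```

```text
time: 2.02
tcp_pos: [0.4758, 0.3014, 0.1986]
tool_rot: [2.396, -2.032, -0.001]
force: [-0.1, -0.7, 0.0]
opening: 0.471
t 2.02 tcp [0.4758 0.3014 0.1986] yaw -80.6 tilt 0.03 F [-0.06 -0.7   0.01] open 0.471 -> shift [ 0.15  0.   11.46] turn 0.002
top 950 [0.4778 0.3022 0.0946] ((476.4884338378906, 301.8989562988281), (39.962669372558594, 13.875665664672852), 8.884172439575195)
mid 1079 [0.4806 0.3026 0.0944] ((476.48828125, 301.9363098144531), (39.9373893737793, 13.902254104614258), 9.079136848449707)
flange 608 [0.4865 0.3053 0.0507] ((481.7474365234375, 302.7294006347656), (61.08185577392578, 23.863056182861328), 9.072344779968262)
rack 9145 [0.5229 0.311  0.0448] ((513.4752807617188, 307.8926696777344), (160.89453125, 60.1457633972168), 9.09817123413086)
```

View pics/w1.png

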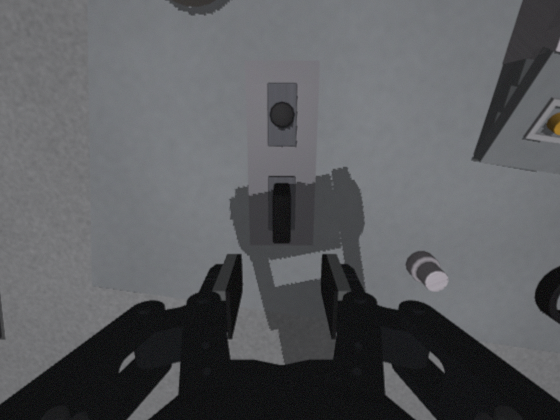

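The wrist view shows the slab grip at (282,213) and the round knob at (282,115). The slab measures 40x14 mm, centre (0.4765, 0.3019), top at 0.0946, which matches the text. Now I grasp and lift it.

```bash
python3 -m pendant '[[-0.05,0.1,6,0.008,4],[-0.05,0.1,11.4,0.008,4],[-0.05,0.1,11.5,0.008,4],[-0.05,0.1,11.5,0.008,1],[-0.05,0.1,11.5,0.008,1]]' 40
python3 -m pendant '[[0,0,0,0,1],[0,0,0,0,1],[0,0,0,0,1]]' 50
python3 -m pendant '[[0,0,-2,0,1],[0,0,-5,0,1],[0,0,-9,0,1],[0,0,-12,0,1],[0,0,-12,0,1]]'
python3 -c "
from h import *
rel(.6665,.0415,.205,0)"
```

```text
time: 2.7
tcp_pos: [0.4758, 0.3007, 0.0866]
tool_rot: [-2.384, 2.041, -0.003]
force: [0.5, -1.1, 5.3]
opening: 0.154
time: 3.08
tcp_pos: [0.4757, 0.3007, 0.0867]
tool_rot: [-2.384, 2.041, -0.003]
force: [0.3, 0.2, -1.3]
opening: 0.156
time: 3.7
tcp_pos: [0.4759, 0.3008, 0.2086]
tool_rot: [-2.381, 2.038, -0.006]
force: [0.2, 0.4, -0.5]
opening: 0.157
t 3.7 tcp [0.4759 0.3008 0.2086] yaw -81.13 tilt 0.47 F [ 0.23  0.35 -0.5 ] open 0.157 -> shift [ 28.56 -14.83   0.43] turn -1.416
```

```bash
python3 -m pendant '[[22.8,-15.7,0,-1.416,1],[22.8,-15.7,0,-1.416,1],[22.8,-15.7,0,-1.416,1],[22.8,-15.7,0,-1.416,1],[22.8,-15.7,0,-1.416,1]]'
python3 -c "
from h import *
rel(.6665,.10,.205,0)"
```

```text
time: 4.32
tcp_pos: [0.6673, 0.097, 0.2071]
tool_rot: [-3.046, 0.757, -0.005]
force: [0.2, 0.2, -1.3]
opening: 0.158
t 4.33 tcp [0.6673 0.097  0.2071] yaw -27.92 tilt 0.24 F [ 0.24  0.19 -1.25] open 0.158 -> shift [-0.21 -0.23  0.21] turn -0.487
```

```bash
python3 -m pendant '[[0,0,0,-0.487,1],[0,0,0,-0.487,1],[0,0,0,-0.487,1],[0,0,0,-0.487,1]]'
cat > fix.py <<'E'
from h import *
im,d,p=ld('w2');C=cloud(d,p);z=C[...,2]
top=(d>0)&(z>.054)&(z<.066)&(C[...,0]>.62)&(C[...,0]<.73)&(C[...,1]>-.06)&(C[...,1]<.13)
print('top z',np.median(z[top]),cv2.minAreaRect((C[top][:,:2]*1000).astype(np.float32)))
s=(C[...,0]>.64)&(C[...,0]<.69)&(C[...,1]>.0)&(C[...,1]<.09)&(((d>0)&(z<.052))|(im.astype(int).sum(-1)<200))&(z<.07)
k,l,st,ce=cv2.connectedComponentsWithStats(s.astype(np.uint8))
for i in range(1,k):
    if st[i,4]>60:
        v,u=np.where(l==i); r=cv2.minAreaRect(np.stack([u,v],1).astype(np.float32))
        b=np.array([ray(p,*q,.06)[:2] for q in cv2.boxPoints(r)]);print(st[i],ray(p,*r[0],.06).round(4),'corners',b.round(4).tolist())
E
python3 - <<'E'
from h import *
rel(.6665,.0415,.205,0)
snap('wrist','w2'); import fix
E
```

```text
time: 4.82
tcp_pos: [0.6669, 0.0969, 0.2054]
tool_rot: [-3.14, 0.002, -0.002]
force: [0.4, -0.6, -0.5]
opening: 0.159
t 4.83 tcp [0.6669 0.0969 0.2054] yaw -0.09 tilt 0.12 F [ 0.39 -0.55 -0.53] open 0.159 -> shift [-0.03  5.54  0.03] turn -0.002
top z 0.05968689883471212 ((661.23779296875, 72.50189208984375), (80.65465545654297, 95.00587463378906), 1.3312419652938843)
```

View pics/w2.png

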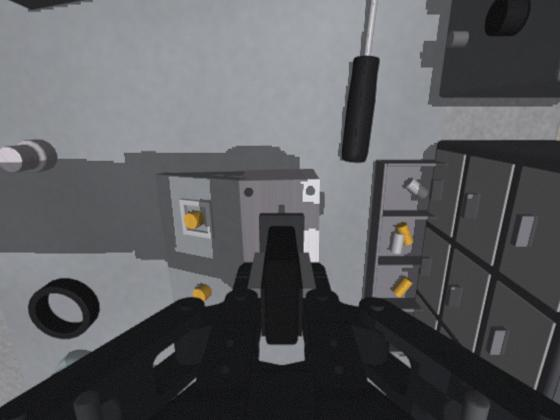

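The held key hides the slot; the framed point is at (193,219). I'll look again from the -y side.

```bash
python3 -m pendant '[[0,6,0,0,1],[0,11.7,0,0,1],[0,11.7,0,0,1]]'
python3 - <<'E'
from h import *
rel(.6665,.0415,.16,0)
snap('wrist','w2'); import fix
from fix import *
f=im.astype(int);br=(f[...,0]-f[...,2]>90)&(d>0)&(C[...,0]>.55)&(C[...,0]<.65)
k,l,st,ce=cv2.connectedComponentsWithStats(br.astype(np.uint8))
for i in range(1,k):
    if st[i,4]>20:print('brass',st[i],np.median(C[l==i],0).round(4))
# held key: blade bottom/ grip visible? points above .1 near tcp
m=(d>0)&(z>.12)&(z<.3)&(abs(C[...,0]-.667)<.035)&(f.sum(-1)>0); print(m.sum())
E
```

```text
time: 5.25
tcp_pos: [0.6664, -0.0239, 0.2047]
tool_rot: [-3.14, 0.016, -0.001]
force: [0.1, 0.9, -0.9]
opening: 0.155
t 5.25 tcp [ 0.6664 -0.0239  0.2047] yaw -0.57 tilt 0.09 F [ 0.07  0.86 -0.92] open 0.155 -> shift [-0.06 -6.53  4.48] turn -0.01
top z 0.05968996484481595 ((661.3040771484375, 39.72773742675781), (82.04885864257812, 160.6726837158203), 1.2076218128204346)
[276 104  10  53 429] [0.6672 0.0407 0.06  ] corners [[0.6634, 0.0609], [0.67, 0.0611], [0.6712, 0.0195], [0.6642, 0.0194]]
brass [170  74  15  19 224] [0.5819 0.079  0.048 ]
brass [182 171  14  16 174] [ 0.5835 -0.0008  0.0478]
31127
```

View pics/w2.png

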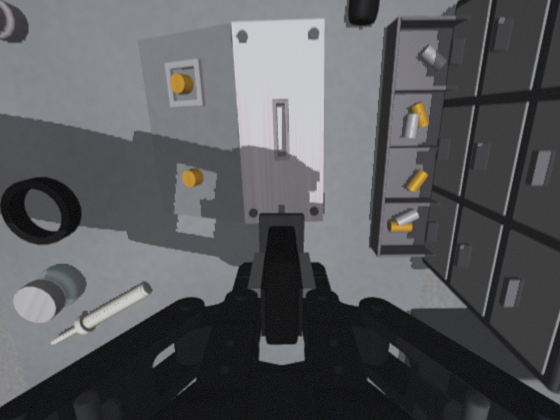

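The slot is clearly visible at (281,129), centre about (0.667, 0.0405), yaw +1.2°, top at z=0.0597. Framed point is at (182,84), i.e. (0.582, 0.079). Using the same image, I check how the key sits in the jaws.

```bash
python3 - <<'E'
from h import *
s=ctrl.observe();R=Rn.from_rotvec(s['tool_rot']).as_matrix()
im,d,p=ld('w2');T=(cloud(d,p)-s['tcp_pos'])@R
for u0,u1 in((255,310),):
  for v in range(205,275,5):
    print(v,[tuple((T[v,u]*1000).round(0).astype(int)) if d[v,u]>0 else 0 for u in (258,264,270,282,294,300,305)])
m=(d>0)&(abs(T[...,0])<.03)&(T[...,2]>.02)&(T[...,2]<.05)&(T[...,1]<.0)&(T[...,1]>-.04)
Q=T[m];print(m.sum(),Q.min(0)*1000,Q.max(0)*1000, np.percentile(Q,[2,98],axis=0)*1000)
E
```

```text
205 [(np.int64(-20), np.int64(2), np.int64(144)), (np.int64(-15), np.int64(2), np.int64(144)), (np.int64(-10), np.int64(2), np.int64(145)), (np.int64(1), np.int64(-18), np.int64(75)), (np.int64(11), np.int64(2), np.int64(145)), (np.int64(17), np.int64(2), np.int64(146)), (np.int64(21), np.int64(2), np.int64(145))]
210 [(np.int64(-20), np.int64(7), np.int64(145)), (np.int64(-15), np.int64(7), np.int64(146)), (np.int64(-10), np.int64(7), np.int64(145)), (np.int64(1), np.int64(-18), np.int64(63)), (np.int64(11), np.int64(7), np.int64(144)), (np.int64(17), np.int64(7), np.int64(146)), (np.int64(21), np.int64(7), np.int64(145))]
215 [(np.int64(-21), np.int64(11), np.int64(145)), (np.int64(-9), np.int64(-23), np.int64(38)), (np.int64(-6), np.int64(-23), np.int64(37)), (np.int64(1), np.int64(-23), np.int64(37)), (np.int64(7), np.int64(-23), np.int64(38)), (np.int64(10), np.int64(-23), np.int64(36)), (np.int64(21), np.int64(11), np.int64(145))]
220 [(np.int64(-21), np.int64(16), np.int64(145)), (np.int64(-9), np.int64(-20), np.int64(36)), (np.int64(-6), np.int64(-21), np.int64(36)), (np.int6
[... 2791 characters left out ...]
)), (np.int64(-4), np.int64(-17), np.int64(-7)), (np.int64(1), np.int64(-16), np.int64(-7)), (np.int64(5), np.int64(-17), np.int64(-9)), (np.int64(9), np.int64(-9), np.int64(8)), (np.int64(11), np.int64(-9), np.int64(8))]
270 [(np.int64(-10), np.int64(-8), np.int64(4)), (np.int64(-7), np.int64(-9), np.int64(4)), (np.int64(-4), np.int64(-15), np.int64(-8)), (np.int64(1), np.int64(-14), np.int64(-8)), (np.int64(5), np.int64(-15), np.int64(-8)), (np.int64(8), np.int64(-8), np.int64(4)), (np.int64(11), np.int64(-9), np.int64(3))]
1306 [-12.59169154 -23.47558044  20.0257481 ] [18.22538406 -1.88162752 41.87573817] [[-11.31815367 -23.18443368  20.56104331]
 [ 11.8451187   -3.26154817  40.35943991]]
```

```bash
python3 -c "
from h import *
rel(.667,.0421,.145,1.2)"; python3 -m pendant '[[0.1,-6.6,2,-0.03,1],[0.1,-6.6,5,-0.03,1],[0.1,-6.6,6,-0.03,1],[0.1,-6.6,6,-0.03,1]]'
python3 -c "
from h import *
rel(.667,.0421,.1017,1.2)"
```

```text
t 5.3 tcp [ 0.6665 -0.0216  0.2048] yaw -0.43 tilt 0.13 F [ 0.68  0.65 -0.33] open 0.157 -> shift [-0.   -6.35  6.  ] turn -0.028
time: 5.8
tcp_pos: [0.668, 0.0446, 0.1448]
tool_rot: [-3.139, -0.035, -0.001]
force: [0.8, -0.4, -0.8]
opening: 0.153
t 5.8 tcp [0.668  0.0446 0.1448] yaw 1.26 tilt 0.12 F [ 0.78 -0.39 -0.85] open 0.153 -> shift [-0.11  0.26  4.31] turn 0.001
```

The arm was still settling during that picture, so the key offset along tool y is about -0.5 mm rather than +1.8. The target TCP y is therefore 0.0398.

```bash
python3 -m pendant '[[-0.1,0.48,0,0,1],[-0.1,0.48,0,0,1],[-0.1,0.48,0.6,0,1],[-0.1,0.48,0.6,0,1]]'
python3 -c "
from h import *
rel(.667,.0398,.1017,1.2)"
```

```text
time: 6.3
tcp_pos: [0.6668, 0.0398, 0.1382]
tool_rot: [-3.139, -0.034, 0.001]
force: [0.2, -0.3, 0.2]
opening: 0.155
t 6.3 tcp [0.6668 0.0398 0.1382] yaw 1.25 tilt 0.13 F [ 0.21 -0.29  0.22] open 0.155 -> shift [0.02 0.01 3.65] turn 0.001
```

```bash
python3 -m pendant '[[0,0,0.5,0,1],[0,0,0.9,0,1],[0,0,1.3,0,1],[0,0,1.3,0,1]]'; python3 -m pendant '[[0,0,0.5,0,1],[0,0,1,0,1],[0,0,1.5,0,1],[0,0,1.5,0,1]]'
```

```text
time: 6.8
tcp_pos: [0.6667, 0.0399, 0.1248]
tool_rot: [-3.139, -0.034, 0.002]
force: [-0.2, 0.3, -1.0]
opening: 0.156
time: 7.3
tcp_pos: [0.6664, 0.0399, 0.1092]
tool_rot: [-3.139, -0.034, 0.004]
force: [0.2, -0.5, -0.6]
opening: 0.157
```

Sliding in freely. Next I go the rest of the way and watch the force.

```bash
python3 -m pendant '[[0.03,0,0.4,0,1],[0.03,0,0.7,0,1],[0.03,0,0.8,0,1],[0.03,0,0.9,0,1]]'
```

```text
time: 7.8
tcp_pos: [0.6668, 0.0399, 0.1016]
tool_rot: [-3.139, -0.035, 0.003]
force: [-7.0, -0.2, 13.5]
opening: 0.155
```

```bash
python3 -m pendant '[[0,0,0,0,3.5],[0,0,0,0,3.5],[0,0,0,0,3.5],[0,0,-4,0,3.5],[0,0,-10,0,3.5]]'; python3 -m pendant '[[0,4,-4,0,3.5],[0,5,-4,0,3.5],[0,5,-4,0,3.5]]'
python3 - <<'E'
from h import *
rel(.468,-.285,.22,-90)
im,d,p=snap('wrist','w3');C=cloud(d,p);z=C[...,2]
for nm,a,b in(('griptop',.10,.13),('flange',.0625,.072)):
    m=(d>0)&(z>a)&(z<b)&(abs(C[...,0]-.667)<.03)&(abs(C[...,1]-.04)<.04)
    Q=C[m];print(nm,len(Q),np.median(Q,0).round(4),cv2.minAreaRect((Q[:,:2]*1000).astype(np.float32)))
E
```

```text
time: 8.43
tcp_pos: [0.6662, 0.0397, 0.201]
tool_rot: [-3.139, -0.034, 0.009]
force: [0.2, -0.5, -0.4]
opening: 0.41
time: 8.8
tcp_pos: [0.6672, -0.0107, 0.2396]
tool_rot: [-3.138, -0.033, 0.012]
force: [-0.3, 1.1, -0.3]
opening: 0.408
t 8.8 tcp [ 0.6672 -0.0107  0.2396] yaw 1.2 tilt 0.49 F [-0.32  1.08 -0.35] open 0.408 -> shift [-20.48  27.01   2.03] turn 1.592
griptop 906 [0.6672 0.041  0.1096] ((667.2236328125, 40.35346221923828), (13.82010269165039, 39.18101119995117), 1.2183189392089844)
flange 548 [0.6671 0.047  0.0657] ((667.302490234375, 39.835941314697266), (23.84081268310547, 49.55351257324219), 0.9703683257102966)
```

View pics/w3.png

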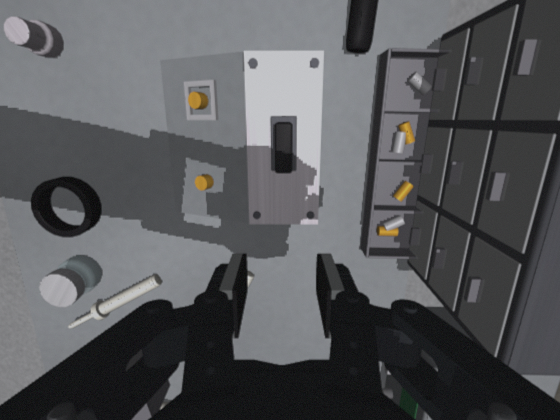

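The grip is at (283,146) and home: top z 0.1096 against 0.1097 expected, centred and untouched. Next is the pen.

```bash
python3 -m pendant '[[-22,27,1.5,1.592,4],[-22,27,1.5,1.592,4],[-22,27,1.5,1.592,4],[-22,27,1.5,1.592,4],[-22,27,1.5,1.592,4]]'
python3 -c "
from h import *
rel(.445,-.285,.225,-90)"
```

```text
time: 9.48
tcp_pos: [0.4739, -0.2564, 0.2255]
tool_rot: [2.814, -1.395, -0.016]
force: [1.3, -0.0, 0.0]
opening: 0.467
t 9.47 tcp [ 0.4739 -0.2564  0.2255] yaw -52.74 tilt 0.58 F [ 1.33 -0.04  0.02] open 0.467 -> shift [0.53 4.03 0.07] turn 0.65
```

```bash
python3 -m pendant '[[0.5,4,0,0.65,4],[0.5,4,0,0.65,4],[0.5,4,0,0.65,4],[0.5,4,0,0.65,4],[0.5,4,0,0.65,4]]'
python3 - <<'E'
from h import *
rel(.468,-.285,.15,-90)
im,d,p=snap('wrist','w4');C=cloud(d,p);z=C[...,2]
b=(d>0)&(abs(C[...,0]-.468)<.05)&(abs(C[...,1]+.285)<.05)
for nm,lo,hi in(('pentop',.147,.165),('barrel',.08,.147),('collar',.0645,.072),('stand',.052,.0635)):
    m=b&(z>lo)&(z<hi);Q=C[m]
    if len(Q)>5:print(nm,len(Q),np.median(Q,0).round(4),cv2.minAreaRect((Q[:,:2]*1000).astype(np.float32)))
f=im.astype(int)
for n in('w2','w3'):
    im,d,p=ld(n);C=cloud(d,p);z=C[...,2];f=im.astype(int)
    a=(d>0)&(C[...,0]>.56)&(C[...,0]<.605)&(C[...,1]>.05)&(C[...,1]<.105)
    br=a&(f[...,0]-f[...,2]>90); Q=C[br]; 
    # top disc: highest along normal
    nrm=Rn.from_euler('z',1.2,degrees=True).apply([-np.sin(np.radians(25)),0,np.cos(np.radians(25))])
    h=Q@nrm; t=Q[h>np.percentile(h,90)-.003]; print(n,'point top disc',len(t),t.mean(0).round(4),'minrect c',np.round(cv2.minAreaRect((t[:,:2]*1000).astype(np.float32))[:2],1).tolist() if 0 else (t.min(0)+t.max(0)).round(4)/2, 'h',np.percentile(h,[10,50,90]).round(4))
    sl=(d>0)&(C[...,0]>.56)&(C[...,0]<.62)&(C[...,1]>-.03)&(C[...,1]<.11)&(z<.06)&~(f[...,0]-f[...,2]>60); hh=C[sl]@nrm; print(' face h',np.percentile(hh,[20,50,80,95]).round(4))
E
```

```text
time: 10.1
tcp_pos: [0.4452, -0.2836, 0.2247]
tool_rot: [2.221, -2.216, -0.018]
force: [0.4, 0.1, -0.7]
opening: 0.467
t 10.1 tcp [ 0.4452 -0.2836  0.2247] yaw -89.87 tilt 0.68 F [ 0.41  0.08 -0.7 ] open 0.467 -> shift [ 0.18 -2.36  7.44] turn 0.002
pentop 516 [ 0.4693 -0.2847  0.1535] ((468.58502197265625, -284.79779052734375), (15.237129211425781, 15.61146068572998), 37.75840377807617)
barrel 329 [ 0.4749 -0.2848  0.1182] ((472.3123474121094, -284.756103515625), (7.8032307624816895, 15.762852668762207), 2.8749966621398926)
collar 219 [ 0.4739 -0.2849  0.0677] ((470.58392333984375, -284.7831115722656), (17.87452507019043, 23.510751724243164), 4.4534406661987305)
stand 4650 [ 0.4761 -0.2849  0.0598] ((467.87091064453125, -284.9477233886719), (70.35951232910156, 70.13699340820312), 11.246136665344238)
w2 point top disc 218 [0.5819 0.0787 0.048 ] minrect c [0.58155 0.0787  0.04805] h [-0.204  -0.203  -0.2024]
 face h [-0.2155 -0.215  -0.2144 -0.2111]
w3 point top disc 165 [0.5818 0.0785 0.0479] minrect c [0.58155 0.07835 0.0473 ] h [-0.2039 -0.2031 -0.2022]
 face h [-0.2155 -0.215  -0.2143 -0.2112]
```

View pics/w4.png

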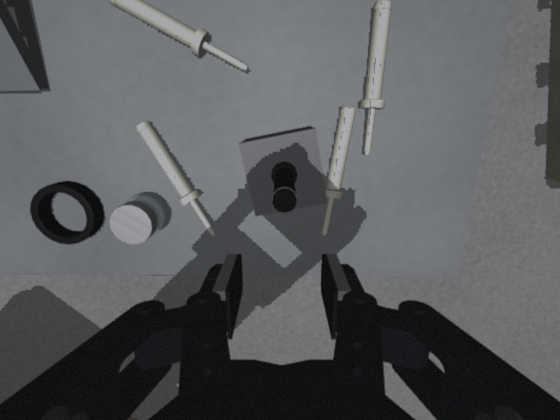

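The pen top is at (284,195), i.e. (0.4685, -0.2848, 0.1535), as the text predicts. The white pens stand at least 80 mm away. The point top is (0.5816, 0.0786, 0.048), agreeing across two views. Now I grasp the pen.

```bash
python3 -c "
from h import *
rel(.4685,-.2848,.132,-90)"
python3 -m pendant '[[0.2,-2.3,0,0,4],[0.2,-2.4,4,0,4],[0.2,-2.45,9,0,4],[0.2,-2.45,9.25,0,4],[0.2,-2.45,9.25,0,4]]'
python3 -c "
from h import *
rel(.4685,-.2848,.132,-90)"
```

```text
t 10.15 tcp [ 0.4452 -0.2838  0.2249] yaw -89.81 tilt 0.66 F [-0.53  0.47 -0.36] open 0.471 -> shift [ 0.16 -2.42  9.26] turn 0.003
time: 10.78
tcp_pos: [0.4694, -0.2855, 0.1336]
tool_rot: [2.224, -2.214, -0.015]
force: [0.1, -0.0, 0.7]
opening: 0.47
t 10.78 tcp [ 0.4694 -0.2855  0.1336] yaw -89.75 tilt 0.57 F [ 0.09 -0.02  0.7 ] open 0.47 -> shift [-0.07  0.08  0.16] turn 0.004
```

```bash
python3 -m pendant '[[0,0.05,0.15,0,1],[0,0.05,0.15,0,1],[0,0.05,0.15,0,1],[0,0.05,0.15,0,1]]' 20
python3 -m pendant '[[0,0,-2,0,1],[0,0,-3.5,0,1],[0,0,-4,0,1],[0,0,-4,0,1]]'
python3 -c "
from h import *
rel(.4455,-.2848,.170,-90)"
```

```text
time: 11.28
tcp_pos: [0.4694, -0.2861, 0.1337]
tool_rot: [2.224, -2.214, -0.009]
force: [-0.2, -0.5, 7.2]
opening: 0.18
time: 11.78
tcp_pos: [0.4697, -0.2862, 0.1737]
tool_rot: [2.224, -2.214, -0.009]
force: [0.5, -0.1, -1.1]
opening: 0.185
t 11.78 tcp [ 0.4697 -0.2862  0.1737] yaw -89.75 tilt 0.39 F [ 0.45 -0.14 -1.1 ] open 0.185 -> shift [-0.15  2.41  0.38] turn 0.004
```

```bash
python3 -m pendant '[[0,0.6,0,0,1],[0,1.3,0.05,0,1],[0,1.9,0.15,0,1],[0,2.5,0.25,0,1],[0,2.5,0.25,0,1]]' 20
python3 - <<'E'
from h import *
rel(.4,-.2848,.170,-90)
im,d,p=snap('scene','s1')
cv2.imwrite('pics/s1c.png',cv2.resize(im[150:275,60:180,::-1],(576,600),interpolation=cv2.INTER_CUBIC))
E
```

```text
time: 12.4
tcp_pos: [0.4442, -0.2862, 0.1713]
tool_rot: [2.224, -2.214, -0.01]
force: [1.4, 1.0, 1.2]
opening: 0.178
t 12.4 tcp [ 0.4442 -0.2862  0.1713] yaw -89.77 tilt 0.42 F [1.39 0.95 1.18] open 0.178 -> shift [-0.16  4.42  0.16] turn 0.004
```

View pics/s1c.png

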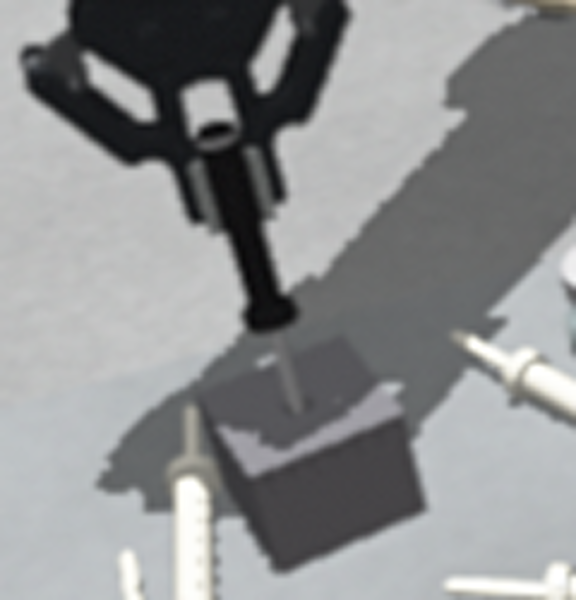

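The pen tilts, pivoting between the pads against the hole rim. I continue the arc to about 25°.

```bash
python3 -m pendant '[[0,0.6,0.15,0,1],[0,1.2,0.35,0,1],[0,1.8,0.55,0,1],[0,2.3,0.75,0,1],[0,2.3,0.75,0,1]]' 20
python3 -m pendant '[[0,0.3,-1,0,1],[0,1,-3,0,1],[0,1,-6,0,1],[0,1,-9,0,1],[0,1,-9,0,1]]' 60
python3 - <<'E'
from h import *
rel(.4,-.2848,.170,-90)
for n in('scene','wrist'):
  im,d,p=snap(n,n+'5')
cv2.imwrite('pics/s5c.png',np.hstack([cv2.resize(ld('scene5')[0][90:215,50:170,::-1],(384,400)),cv2.resize(ld('wrist5')[0][:,180:380,::-1],(190,400))]))
s=ctrl.observe();R=Rn.from_rotvec(s['tool_rot']).as_matrix()
for n in('scene5','wrist5'):
  im,d,p=ld(n);T=(cloud(d,p)-s['tcp_pos'])@R
  m=(d>0)&(abs(T[...,0])<.006)&(T[...,2]>.035)&(T[...,2]<.13)&(T[...,1]>-.04)&(T[...,1]<.08)
  Q=T[m]
  for a in np.arange(.035,.13,.01):
    q=Q[(Q[:,2]>a)&(Q[:,2]<a+.01)]
    if len(q)>2: print(n,round(a,3),len(q),'x',np.median(q[:,0]).round(4),'y',np.percentile(q[:,1],[5,50,95]).round(4))
E
```

```text
time: 13.08
tcp_pos: [0.4209, -0.2863, 0.1639]
tool_rot: [2.223, -2.215, -0.011]
force: [1.2, 0.4, 1.0]
opening: 0.185
time: 13.7
tcp_pos: [0.4117, -0.2871, 0.256]
tool_rot: [2.223, -2.214, -0.005]
force: [1.0, 1.0, -1.2]
opening: 0.173
t 13.7 tcp [ 0.4117 -0.2871  0.256 ] yaw -89.77 tilt 0.32 F [ 0.98  1.   -1.24] open 0.173 -> shift [-0.24  1.12  8.61] turn 0.004
scene5 0.035 34 x 0.0 y [-0.0289 -0.0246 -0.0203]
scene5 0.045 41 x 0.0005 y [-0.0368 -0.0296 -0.0241]
scene5 0.055 21 x -0.0015 y [-0.0386 -0.0367 -0.0316]
scene5 0.065 18 x 0.0012 y [-0.0367 -0.0352 -0.031 ]
scene5 0.075 13 x 0.0016 y [-0.0393 -0.0373 -0.0345]
wrist5 0.035 305 x -0.0 y [-0.0274 -0.0247 -0.0217]
wrist5 0.045 274 x -0.0 y [-0.0355 -0.0294 -0.0265]
wrist5 0.055 293 x -0.0 y [-0.0389 -0.0359 -0.0309]
wrist5 0.075 66 x 0.0003 y [-0.0397 -0.0381 -0.0366]
wrist5 0.085 7 x 0.0027 y [-0.0399 -0.0393 -0.0387]
```

View pics/s5c.png

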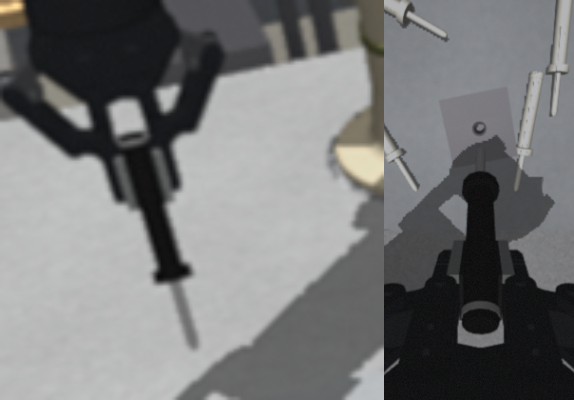

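The pen is held and leaning (tip at crop (193,347)). I fit the axis and the tip more precisely.

```bash
python3 - <<'E'
from h import *
s=ctrl.observe();R=Rn.from_rotvec(s['tool_rot']).as_matrix();print(s['tcp_pos'])
for n in('wrist5','scene5'):
  im,d,p=ld(n);T=(cloud(d,p)-s['tcp_pos'])@R
  m=(d>0)&(abs(T[...,0])<.012)&(T[...,2]>.005)&(T[...,2]<.125)&(T[...,1]>-.075)&(T[...,1]<.01)
  Q=T[m]
  # pen frame guess 25deg: axis (tipward) in tool yz
  a=np.radians(25); ax=np.array([0,-np.sin(a),np.cos(a)]); pr=np.array([0,-np.cos(a),-np.sin(a)])
  # gripped axis passes near (0,0,.006)
  for w in(.002,):
    q=Q[abs(Q[:,0])<w]; l=q@ax; r=q@pr
    for lo in np.arange(.02,.13,.008):
      k=(l>lo)&(l<lo+.008)
      if k.sum()>1: print(n,'along',round(lo+.004,3),k.sum(),'perp max/med',np.percentile(r[k],[10,50,90]).round(4))
  print('  max along',np.sort(Q@ax)[-5:].round(4), 'x at end',Q[(Q@ax)>.1][:,0].mean() if ((Q@ax)>.1).any() else None)
E
```

```text
[ 0.41117514 -0.28639582  0.25335477]
wrist5 along 0.024 108 perp max/med [0.0062 0.0067 0.0073]
wrist5 along 0.032 88 perp max/med [0.0061 0.0065 0.0071]
wrist5 along 0.04 76 perp max/med [0.0059 0.0064 0.0071]
wrist5 along 0.048 67 perp max/med [0.0059 0.0063 0.0069]
wrist5 along 0.056 59 perp max/med [0.0056 0.0061 0.0069]
wrist5 along 0.064 100 perp max/med [0.0054 0.0072 0.0101]
wrist5 along 0.072 30 perp max/med [0.0093 0.0099 0.0103]
wrist5 along 0.088 45 perp max/med [0.0006 0.0011 0.0016]
wrist5 along 0.096 37 perp max/med [0.0004 0.001  0.0015]
wrist5 along 0.104 30 perp max/med [0.0003 0.0009 0.0013]
wrist5 along 0.112 29 perp max/med [0.0002 0.0007 0.001 ]
wrist5 along 0.12 2 perp max/med [-0.0011 -0.0007 -0.0004]
  max along [0.1156 0.1158 0.1159 0.1177 0.1192] x at end 0.0003428126293522338
scene5 along 0.024 9 perp max/med [0.006  0.0085 0.0108]
scene5 along 0.032 8 perp max/med [0.0059 0.0086 0.0104]
scene5 along 0.04 9 perp max/med [0.0048 0.0061 0.0091]
scene5 along 0.048 8 perp max/med [0.0059 0.0069 0.0079]
scene5 along 0.056 9 perp max/med [0.0056 0.0066 0.0094]
scene5 along 0.064 9 perp max/med [0.0054 0.0095 0.0116]
scene5 along 0.072 7 perp max/med [0.0001 0.0041 0.0121]
scene5 along 0.08 8 perp max/med [0.0004 0.0025 0.0033]
scene5 along 0.088 7 perp max/med [-0.0013 -0.0002  0.0027]
scene5 along 0.096 8 perp max/med [0.0005 0.0013 0.0041]
scene5 along 0.104 8 perp max/med [0.0006 0.0029 0.0039]
scene5 along 0.112 5 perp max/med [-0.0009 -0.0001  0.0028]
  max along [0.1128 0.114  0.1154 0.116  0.1172] x at end 0.0016321542371403402
```

Pen tilt is about 24° (1° short of square) and the tip is roughly 0.118 m along from the TCP. I move to a hover over the framed point.

```bash
python3 -c "
from h import *
rel(.5257,.0774,.20,-88.8)"; python3 -m pendant '[[-36.4,-11.4,0,-0.017,1],[-36.4,-11.4,0,-0.017,1],[-36.4,-11.4,0,-0.017,1],[-36.4,-11.4,0,-0.017,1],[-36.4,-11.4,0,-0.017,1]]' 60
python3 -c "
from h import *
rel(.5257,.0774,.19,-88.8)"
```

```text
t 13.8 tcp [ 0.4112 -0.2864  0.2534] yaw -89.78 tilt 0.52 F [-0.61  0.47 -0.58] open 0.169 -> shift [-36.32 -11.64   5.34] turn -0.017
time: 14.42
tcp_pos: [0.5032, 0.0141, 0.2523]
tool_rot: [2.24, -2.194, -0.016]
force: [0.6, -1.2, -1.5]
opening: 0.17
t 14.43 tcp [0.5032 0.0141 0.2523] yaw -88.81 tilt 0.65 F [ 0.64 -1.23 -1.46] open 0.17 -> shift [-6.26 -2.45  6.23] turn -0.0
```

```bash
python3 -m pendant '[[-6.3,-2.4,2,0,1],[-6.3,-2.4,5,0,1],[-6.3,-2.4,6.2,0,1],[-6.3,-2.4,6.2,0,1],[-6.3,-2.4,6.2,0,1]]'
cat > tip.py <<'E'
from h import *
import sys
s=ctrl.observe();R=Rn.from_rotvec(s['tool_rot']).as_matrix();im,d,p=snap('wrist',sys.argv[1]);W=cloud(d,p);T=(W-s['tcp_pos'])@R
m=(d>0)&(abs(T[...,0])<.012)&(T[...,2]>.005)&(T[...,2]<.125)&(T[...,1]>-.075)&(T[...,1]<.01)
Q=T[m];Qw=W[m];a=np.radians(25);ax=np.array([0,-np.sin(a),np.cos(a)]);pr=np.array([0,-np.cos(a),-np.sin(a)])
l=Q@ax;r=Q@pr;k=(abs(Q[:,0])<.002)
b=k&(l>.02)&(l<.058)&(abs(r-.0064)<.002);c=np.polyfit(l[b],r[b],1)
q=(abs(r)<.004)&(abs(Q[:,0])<.006)&(l>.083)&(l<.122);c2=np.polyfit(l[q&k],r[q&k],1)
print('tilt in tool',25+np.degrees(c[0]),'probe',25+np.degrees(c2[0]),'probe x',np.percentile(Q[q][:,0],[3,97]).round(4),'x slope',np.degrees(np.polyfit(l[q],Q[q][:,0],1)[0]),'end',np.sort(l[q])[-8:].round(4))
e=.1185; xt=Q[q][:,0].mean()
tipT=ax*e+pr*(np.polyval(c,e)-.008)+[np.median(Q[b][:,0])*0,0,0]; tipT2=ax*e+pr*(np.polyval(c2,.105)-.0035)
print('tip world (barrel)',(s['tcp_pos']+R@tipT).round(4),'(probe)',(s['tcp_pos']+R@tipT2).round(4))
axw=R@(-(ax+pr*c[0]));axw/=np.linalg.norm(axw);nrm=Rn.from_euler('z',1.2,degrees=True).apply([-np.sin(a),0,np.cos(a)]);print('axis',axw.round(3),'angle to normal deg',np.degrees(np.arccos(axw@nrm)).round(2))
f=im.astype(int);br=(d>0)&(f[...,0]-f[...,2]>90)&(abs(W[...,0]-.582)<.02)&(abs(W[...,1]-.079)<.02);B=W[br]
if len(B)>20:
  h=B@nrm;t=B[h>np.percentile(h,90)-.003];print('point top',len(t),t.mean(0).round(4),((t.min(0)+t.max(0))/2).round(4))
E
python3 -c "
from h import *
rel(.5257,.0774,.19,-88.8)"; python3 tip.py w6
```

```text
time: 15.05
tcp_pos: [0.5256, 0.0769, 0.1913]
tool_rot: [2.24, -2.196, -0.013]
force: [-0.2, 0.3, -0.5]
opening: 0.172
t 15.05 tcp [0.5256 0.0769 0.1913] yaw -88.88 tilt 0.56 F [-0.15  0.33 -0.51] open 0.172 -> shift [-0.05 -0.01  0.13] turn -0.001
tilt in tool 23.914817611263107 probe 23.54136031234502 probe x [-0.0031  0.0031] x slope -0.16371938107556253 end [0.1152 0.1155 0.1158 0.1159 0.117  0.1173 0.1178 0.1191]
tip world (barrel) [0.5714 0.0781 0.0819] (probe) [0.5715 0.0781 0.082 ]
axis [-0.397 -0.01   0.918] angle to normal deg 1.62
point top 234 [0.5818 0.0783 0.0481] [0.5816 0.0784 0.0478]
```

View pics/w6.png

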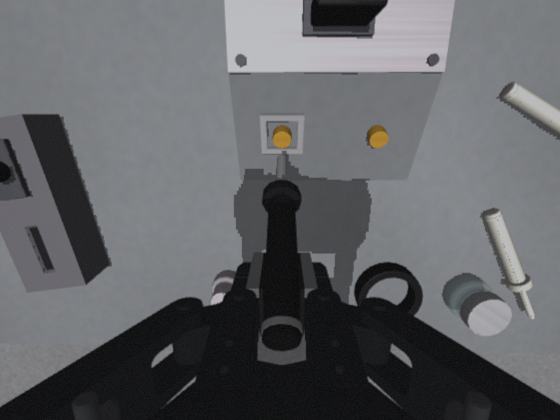

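Framed point at (283,135), and the tip is lined up just short of it at (282,155). Angle to normal is about 1.6°. I approach along the normal and watch the force.

```bash
python3 -c "
from h import *
s=ctrl.observe();rel(*(s['tcp_pos']+[.0095,.0003,-.0321]),-88.8)"
python3 -m pendant '[[-0.03,-0.4,1.3,0,1],[-0.03,-0.75,2.5,0,1],[-0.03,-0.9,3.0,0,1],[-0.03,-0.9,3.0,0,1]]'
python3 -c "
from h import *
s=ctrl.observe();rel(.5256+.0095,.0772,.1913-.0321,-88.8)"
```

```text
t 15.1 tcp [0.5256 0.077  0.1914] yaw -88.88 tilt 0.55 F [ 0.31  0.45 -1.01] open 0.166 -> shift [-0.   -0.98  3.2 ] turn -0.001
time: 15.6
tcp_pos: [0.5343, 0.0776, 0.1607]
tool_rot: [2.239, -2.196, -0.014]
force: [-0.5, -0.1, -0.7]
opening: 0.173
t 15.6 tcp [0.5343 0.0776 0.1607] yaw -88.88 tilt 0.61 F [-0.5  -0.11 -0.69] open 0.173 -> shift [ 0.04 -0.09  0.15] turn -0.001
```

```bash
python3 -m pendant '[[0.03,-0.12,0.25,0,1],[0.03,-0.24,0.5,0,1],[0.03,-0.24,0.5,0,1]]'
python3 -m pendant '[[0,-0.06,0.12,0,1],[0,-0.12,0.25,0,1],[0,-0.12,0.25,0,1]]'
python3 tip.py w7
```

```text
time: 15.98
tcp_pos: [0.5368, 0.0773, 0.1559]
tool_rot: [2.24, -2.196, -0.014]
force: [-0.8, -0.0, 1.4]
opening: 0.169
time: 16.35
tcp_pos: [0.538, 0.0774, 0.1534]
tool_rot: [2.24, -2.196, -0.014]
force: [-1.0, 0.2, 2.6]
opening: 0.17
tilt in tool 24.039429123454042 probe 25.96060586952997 probe x [-0.0047  0.0047] x slope 0.40884694258759197 end [0.1212 0.1213 0.1214 0.1215 0.1216 0.1217 0.1217 0.1219]
tip world (barrel) [0.5839 0.0786 0.0441] (probe) [0.5843 0.0786 0.0443]
axis [-0.398 -0.011  0.917] angle to normal deg 1.52
point top 179 [0.5856 0.0784 0.0439] [0.5843 0.0786 0.0433]
```

Tip force is about 3 N and the plunger is about 4.5 mm down. I do a final settle and check before handing in.

```bash
python3 -m pendant '[[0,0,0.02,0,1],[0,0,0.02,0,1],[0,0,0.02,0,1],[0,0,0.02,0,1]]'
python3 tip.py w8; python3 - <<'E'
from h import *
im,d,p=ld('w8');C=cloud(d,p);z=C[...,2];f=im.astype(int)
b=(d>0)&(f[...,0]-f[...,2]>90)&(abs(C[...,1])<.03)&(abs(C[...,0]-.583)<.02)
print('other point top',np.median(C[b],0).round(4))
im,d,p=snap('top','t9');C=cloud(d,p);z=C[...,2]
m=(d>0)&(z>.1)&(z<.125)&(abs(C[...,0]-.667)<.03)&(abs(C[...,1]-.04)<.04);print('key top',m.sum(),np.median(C[m],0).round(4) if m.any() else '')
for _ in range(1): rel(.538,.0774,.1534,-88.8)
E
```

```text
time: 16.9
tcp_pos: [0.538, 0.0774, 0.1533]
tool_rot: [2.24, -2.196, -0.014]
force: [-1.1, -0.9, 1.9]
opening: 0.172
tilt in tool 24.035196729833707 probe 25.912478977331936 probe x [-0.0047  0.0047] x slope 0.192411995580246 end [0.1218 0.1219 0.1219 0.1219 0.1219 0.1219 0.1219 0.122 ]
tip world (barrel) [0.5839 0.0786 0.044 ] (probe) [0.5843 0.0786 0.0442]
axis [-0.398 -0.011  0.917] angle to normal deg 1.51
point top 180 [0.5857 0.0783 0.0438] [0.5846 0.0786 0.043 ]
other point top [ 0.5836 -0.0012  0.0481]
key top 66 [0.6651 0.0394 0.112 ]
t 17.0 tcp [0.538  0.0774 0.1533] yaw -88.88 tilt 0.57 F [-0.88 -0.34  1.94] open 0.176 -> shift [-0.   -0.   -0.01] turn -0.001
```

View pics/w8.png

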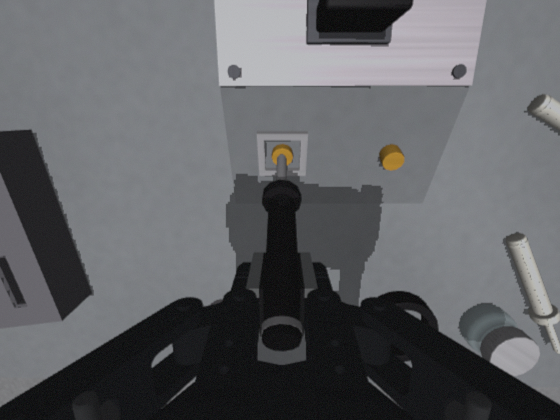

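The tip rests on the framed plunger at (283,157), the other point at (391,158) stands free, and the key is still seated. I hand the job in.

```bash
python3 -c "
from plant import ctrl
print(ctrl.finish_job())"
```

```text
the job is handed in; nothing more can be done
None
```

The key is seated in the fixture slot and released, and the pen is held pressed on the framed test point. I handed the job in at about 17 s of the 56 s limit; no verdict is reported.

- **Key:** its grip is centred within about 0.5 mm of the slot centre. The grip top was at 0.1096 m against 0.1097 m expected, and it was untouched.
- **Pen:** the arm cannot tilt the tool. I tilted the pen by pivoting it between the pads against the rim of its own hole, then gripped it at 60 N.
- **Press:** the plunger is about 4.5 mm down, by the fall of both the pen tip and the plunger top. The pen axis is about 1.5° off square by the barrel fit. The wrist force shows about 2 to 3 N, a little under the 3.3 N that the spring would give at that depth; the zero drifts by about 1 N.
- **Left alone:** the other test point still stands at its free height (0.048 m). The other key was not touched, and I saw no contact with the white pens or the rest of the bench. I did not re-measure those at the end.

Two checks disagreed:
- **Settling error:** one mid-run reading of how the key sat in the jaws was 2 mm off because the arm was still settling. I corrected it before insertion.
- **Pen angle:** once the tip was in contact, the fit to the pen's probe gave a 26° tilt against 24° from the barrel. Both are within the 0.15 rad tolerance.

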